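Turn the top card of the metering target book

ROBOT

A 7-joint arm with a two-finger parallel gripper is mounted at the origin on the work surface. World frame = base frame: x ahead of the robot, y to its left, z up, the work surface at z = 0. Lengths are in m, angles in rad, forces in N, time in s.
With the tool pointing down it reaches from about 0.35 to 0.9 m from the base axis. Payload 8.1 kg.
Tool frame: the origin (TCP) lies at the very end of the fingers, on their centre line; the grasp point (between the pads) lies 19 mm behind it; z points along the fingers, y is the direction in which the jaws open and shut (so a half turn about z gives the same grasp; the last joint's range is limited). The gripper opens to 85 mm and grips with 20 to 120 N. Pads are 22 mm wide; open, the fingers measure 114 mm over their backs; the gripper's body (76 mm by 85 mm) begins 54 mm behind the grasp point. The pads swing forward as they close: fully open they stand 13 mm farther back than shut.
Start: joints at [1.159, 0.434, 0.025, 1.573, -0.012, 1.134, -0.075], TCP at [0.19, -0.595, 0.231] pointing down, gripper open.
Joint ranges: [-2.62, 2.62], [-0.44, 2.09], [-1.27, 1.32], [0.08, 2.57], [-1.32, 4.46], [0.12, 2], [-2.74, 2.74]. Speed limits (rad/s): [2.22, 2.22, 3.01, 3.01, 3.14, 3.14, 3.14].

INTERFACE

Orientations are given as a unit quaternion [x, y, z, w].
In Python, from station import observe, camera, calibration, r gives the robot as it stands. The module is installed in compiled form; this text tells all that it offers.
- The arm moves only by the tool carry_out, never from a script. Its argument "deltas" is text: rows parted by semicolons, each of 7 numbers parted by spaces: the shift along the tool's x, y, z in cm, then the turn, a rotation vector about the tool's x, y, z in rad, then the finger opening in cm, from 0 to 8.54. A call has 1 to 8 rows; each row is the pose to reach, as a shift and turn from the pose measured when the call began, along the tool's axes at that moment; what a row does not reach only later rows make up. A row lasts 1/8 s, in which the tool goes at most 62.5 mm and 10.7 degrees, less where a joint would pass 70% of its speed; a pose out of reach is approached as far as the arm can. A call with a gripper value outside its range is refused whole. The fingers move at their own pace and stop on an object; "newtons" is the grip in N (left out, the last holds). Time passes only in rows, so rows that repeat a pose let the fingers close. It gives the time, the measured TCP pose, the force and the opening at its end, in the units of the state.
- observe(): the state, without advancing time (a new reading comes with each control period).
- camera(name): name is "scene" or "top" or "wrist"; returns (picture, depth): 480x640x3 uint8, blue, green, red; 480x640 float32, m along the optical axis (not along the pixel's ray), 0 where there is no reading.
- calibration(name): a dict with "vfov" (degrees; the focal length in pixels is half the picture's height over the tangent of half this angle, whatever the lens; pixels are square), "cx", "cy" (the principal point, pixels), "R" (3x3) and "t" (3): a world point X has camera coordinates R X + t; the wrist camera has in their place "hand_eye" (4x4, takes a point from camera to tool coordinates, whose origin is the TCP and whose axes are the flange's). Camera axes: x right, y down, z forward; pixel columns grow to the right and rows downward; lengths in m; the calibration is good to about 2 mm. A picture is of the moment at which its call begins: read the wrist's pose just before it. calibration takes no time and is no camera call.
- r.hand_in(): hands the job in, once; it reports no verdict.
The state is a dict: "time": time; "joints": joint angles; "qvel": joint speeds; "effort": joint torques, N m; "eef_pos": TCP position; "ee_rot": TCP orientation; "ft_force": force on the tool from outside, world axes, zero at the start; "wrist_torque": the same for the moment, N m; "grip_width": finger opening in m.
Only numpy, scipy, OpenCV 4.12 (cv2) and the standard library are available. Lean on these libraries where they do the work, as an engineer would, in place of code of your own. Each camera call takes 0.05 s, during which the arm holds its last target.

TASK

The metering target book lies open on the counter, its spine pointing away from the robot; turn the top leaf of the higher pile, on the robot's right, over the spine so that it lies flat on the left-hand pile and the next card is face up for the light meter. Do it with a fingertip only: get under the leaf's thumb tab, swing the leaf over and lay it fully down, gently, without pinching or flinging it. Turn that one leaf only, do not shift or lift the book, leave the other things on the counter where they are, and finish with the hand clear.

Things in the scene. Friction and masses are not known exactly. Their poses are not given: they have to be found in the camera images.
- book: Metering target book, open and loose, 1.35 kg: black base board 200 x 200 mm, top 28 mm up, on rubber feet, with a rod (its spine) along the middle. Three rigid leaves are stacked on its right-hand (-x) half; one, already turned, lies on the left-hand (+x) half. Origin at counter height below the rod's middle; x square across the spine from right to left, y along the spine towards the robot, z up.
- rod (a point): Middle of the spine rod, the hinge axis of all leaves, 40 mm above the counter; it runs along the book's y between low bearing blocks (tops 54 mm up) at y = +-97 mm. Each leaf is 6 mm thick, 180 mm wide along the spine and reaches 105 mm from the rod; its thumb tab, 38 mm wide, reaches 127 mm. The board ends 100 mm from the rod.
- top_leaf (a joint): Top leaf's angle about the rod, rad: 0 = flat on the right-hand pile, 1.57 upright, 3.14 = flat on the left-hand pile (stops at both ends); starts at 0 to 0.2. Flat on the right-hand pile it fills heights 40 to 46 mm (underside level with the rod's axis); turned over, 34 to 40 mm. Stiff sleeves: it stays at any angle it is left at. About 100 g; 1 to 2 N at the tab turns it.
- tab (a point): Centre of the underside of the top leaf's thumb tab (moves with the leaf): 116 mm from the rod, at y = +64 mm of the book; the tab reaches 11 mm farther out and 19 mm to either side. Beneath it is open space down to the counter; the leaves below have their tabs elsewhere, at y = 0 and y = -64 mm.
- next_leaf (a joint): Angle of the second leaf of the right-hand pile, rad, 0 = flat on the right-hand pile (heights 34 to 40 mm), growing as it is raised. Its tab is in the middle, at y = 0. To be left lying.
- last_leaf (a joint): Angle of the lowest leaf of the right-hand pile, rad, 0 = flat (heights 28 to 34 mm). Its tab is at y = -64 mm. To be left lying.
- turned_leaf (a joint): Angle of the leaf that already lies on the left-hand half, rad, 0 = flat there (heights 28 to 34 mm), growing as it is raised towards the right. Its tab is on the left edge at y = -64 mm. To be left lying.
- cap_a: Chrome lens cap, 60 mm across, 12 mm high, lying just beyond the end of the book that is away from the robot. Bystander. Origin at the centre of its underside.
- cap_b: The other chrome lens cap, same size, to the left of the book (robot's left, +y). Bystander. Origin at the centre of its underside.
- tripod_knob: Squat brass tripod screw knob, 42 mm across, 31 mm high with its stud up, just off the left edge of the book. Bystander. Origin at the centre of its underside.
- film_reel: Black film reel lying flat, 94 mm across, 44 mm high, at the left. Bystander. Origin at the centre of its underside.
- tank_spool: Grey steel wire spool of the changing tank, 82 mm across, 45 mm high, at the right (-y). Bystander. Origin at the centre of its underside.
- light_meter: Aluminium light meter lying on its back, 120 x 60 mm, 20 mm thick (37 mm at its white dome), to the right of the book's right-hand pile, about 60 mm off. Bystander. Origin at the centre of its underside.
- film_cassette: 35 mm film cassette standing on end, 26 mm across, 47 mm high, about 30 mm off the book's end nearest the robot. Bystander. Origin at the centre of its underside.

How it is judged:
On the way:
1. the top leaf has been swung up past upright (value of joint top_leaf above 1.7 rad), for 0.05 s.
At the end, for the whole second after the job is handed in: The top leaf lies on the left-hand pile within 0.07 rad of flat (tab within about 9 mm of its rest), at rest; the other three leaves lie within 0.05 rad of flat; the book stands flat on the counter within 25 mm of where it was, and each bystander is within 20 mm of where it was (value of joint top_leaf above 3.07 rad and velocity of joint top_leaf below 0.05 rad/s and value of joint each of next_leaf, last_leaf, turned_leaf below 0.05 rad and distance of book from where it was at the start of the episode below 0.025 m and height (world z) of book below 0.004 m and angle between book's own z axis and vertical below 0.03 rad and distance of each of cap_a, cap_b, tripod_knob, film_reel, tank_spool, light_meter, film_cassette from where it was at the start of the episode below 0.02 m); the robot touches nothing.
It fails at once if the top leaf is flung (turns faster than 6 rad/s) (velocity of joint top_leaf above 6 rad/s).
It fails at once if the leaf is pinched while it is being turned (over 20 N of finger force while it swings, where a push takes 1 to 2 N) or is pressed down hard (over 60 N) ((contact force between the fingers and top_leaf above 20 N and value of joint top_leaf between 0.3 and 2.9 rad) or contact force between the fingers and top_leaf above 60 N).
It fails at once if another leaf is raised (more than 0.15 rad) (value of joint any of next_leaf, last_leaf, turned_leaf above 0.15 rad).
It fails at once if the book is lifted off the counter or tipped (10 mm or 0.1 rad) (height (world z) of book above 0.01 m or angle between book's own z axis and vertical above 0.1 rad).
It fails at once if a bystander is lifted or carried (30 mm up or 60 mm away) (height (world z) of any of cap_a, cap_b, tripod_knob, film_reel, tank_spool, light_meter, film_cassette above 0.03 m or distance of any of cap_a, cap_b, tripod_knob, film_reel, tank_spool, light_meter, film_cassette from where it was at the start of the episode above 0.06 m).
It also fails if it takes over 45 s, if anything falls off the work surface, if the arm or the gripper's body presses on something with over 40 N, if the wrist force passes 120 N, or if a joint passes its speed limit or range.

## Working session

There is one attempt and no reset: what is moved stays moved. The work goes in short steps, Python scripts to look and compute and a tool call to move; the robot and the scene stay as the last step left them, time stands still between calls to the robot, and variables do not carry over. Pictures are saved under pics/ and viewed, and the job is handed in when it is done.

Besides the shell and the picture viewer there is one more tool, called after "Call:" in YAML: its name, and indented under it one key for each argument. carry_out: Moves the arm, as the interface text tells. Its arguments: {"type":"object","properties":{"deltas":{"type":"string"},"newtons":{"type":"number"}},"required":["deltas"]}

```bash
mkdir -p pics; python3 - <<'E'
from station import observe,camera,calibration,r
import cv2,numpy as np
s=observe();print({k:np.round(v,3) for k,v in s.items()})
for n in("scene","top"):
    p,d=camera(n);cv2.imwrite(f"pics/{n}0.png",p);np.save(f"pics/{n}0.npy",d);c=calibration(n);print(n,c)
print(calibration("wrist"))
E
```

```text
{'time': np.float64(0.0), 'joints': array([ 1.159,  0.435,  0.025,  1.574, -0.012,  1.134, -0.075]), 'qvel': array([-0.001, -0.001, -0.   , -0.001,  0.002,  0.001,  0.001]), 'effort': array([ 1.0000e-03, -6.7047e+01,  1.0260e+00, -3.1621e+01,  1.6000e-02,
        1.2000e-02, -0.0000e+00]), 'eef_pos': array([ 0.19 , -0.595,  0.231]), 'ee_rot': array([ 0.988,  0.154, -0.   , -0.001]), 'ft_force': array([-0.254,  0.266, -0.614]), 'wrist_torque': array([ 0.008, -0.006, -0.005]), 'grip_width': np.float64(0.085)}
scene {'vfov': 48.6886451900867, 'cx': 316.9044931208647, 'cy': 243.65864495822282, 'R': array([[-0.62075718,  0.78376496, -0.0193133 ],
       [ 0.58975668,  0.45058409, -0.67019477],
       [-0.51657291, -0.42741837, -0.74193394]]), 't': array([ 0.36511727, -0.27979732,  1.78321865])}
top {'vfov': 55.28355103161543, 'cx': 317.7615225412144, 'cy': 240.66873890526216, 'R': array([[-8.70249729e-04, -9.99357204e-01, -3.58388397e-02],
       [-9.89471230e-01,  6.04738883e-03, -1.44603301e-01],
       [ 1.44727082e-01,  3.53356598e-02, -9.88840464e-01]]), 't': array([-0.00847632,  0.56756896,  0.98387616])}
{'vfov': 61.19009842491458, 'cx': 327.0044045922515, 'cy': 233.4080232248195, 'hand_eye': array([[-8.15001097e-04, -9.63846675e-01, -2.66456231e-01,
         6.63657043e-02],
       [ 9.99999323e-01, -1.00680643e-03,  5.83234554e-04,
         6.31396273e-04],
       [-8.30418531e-04, -2.66455575e-01,  9.63846843e-01,
        -1.42966742e-01],
       [ 0.00000000e+00,  0.00000000e+00,  0.00000000e+00,
         1.00000000e+00]])}
```

View pics/top0.png

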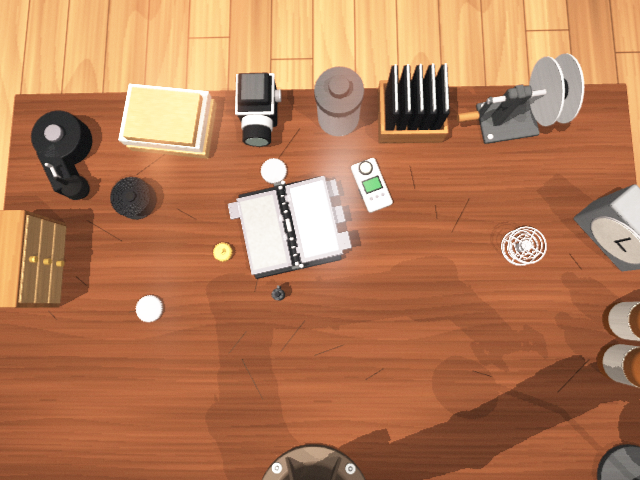

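View pics/scene0.png

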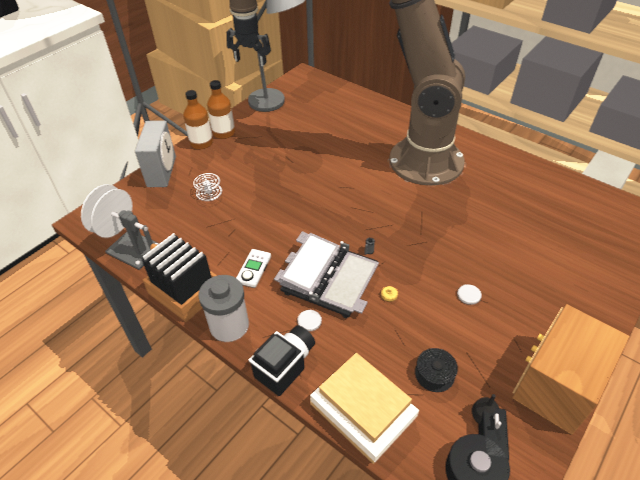

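The top view shows the open book at about (292,226). The higher pile is on the right, with tabs at (337,188), (340,213) and (344,240); the nearest of these, (344,240), is the top leaf's. Next I'll measure it.

```bash
cat > h.py <<'E'
import numpy as np,cv2
from station import observe,camera,calibration,r
def K(c): f=240/np.tan(np.radians(c["vfov"])/2); return f
def world(name,d,c):
    f=K(c); v,u=np.mgrid[:480,:640]
    P=np.stack([(u-c["cx"])/f*d,(v-c["cy"])/f*d,d],-1)
    return (P-c["t"])@np.array(c["R"])
def proj(X,c):
    f=K(c);q=np.array(X)@np.array(c["R"]).T+c["t"]; return q[...,:2]/q[...,2:]*f+[c["cx"],c["cy"]]
E
python3 - <<'E'
from h import *
for n,(u0,u1,v0,v1) in {"top":(200,400,140,310),"scene":(230,420,210,340)}.items():
    d=np.load(f"pics/{n}0.npy");c=calibration(n);W=world(n,d,c);p=cv2.imread(f"pics/{n}0.png")
    im=p[v0:v1,u0:u1];cv2.imwrite(f"pics/{n}crop.png",cv2.resize(im,None,fx=4,fy=4,interpolation=cv2.INTER_CUBIC)[:600,:800])
    z=W[...,2][v0:v1,u0:u1];g=np.clip(z*4000,0,255).astype(np.uint8)
    cv2.imwrite(f"pics/{n}z.png",cv2.resize(g,None,fx=4,fy=4,interpolation=cv2.INTER_NEAREST)[:600,:800])
d=np.load("pics/top0.npy");c=calibration("top");W=world("top",d,c)
for u,v in[(344,240),(348,240),(340,213),(337,188),(330,235),(310,190),(302,240),(325,185),(240,225),(265,225),(260,265),(235,210),(290,230),(282,187),(297,263),(400,260),(278,294),(223,252),(273,170)]:
    print(u,v,np.round(W[v,u],4))
E
```

```text
344 240 [ 0.5658 -0.0686  0.0604]
348 240 [ 0.5657 -0.0774  0.0609]
340 213 [ 0.6303 -0.0606  0.0408]
337 188 [ 6.989e-01 -5.460e-02  6.000e-04]
330 235 [ 0.5778 -0.038   0.056 ]
310 190 [0.6801 0.0063 0.0567]
302 240 [0.5677 0.0242 0.0514]
325 185 [ 0.6907 -0.0274  0.0588]
240 225 [6.119e-01 1.741e-01 3.000e-04]
265 225 [0.6055 0.11   0.0328]
260 265 [0.5139 0.1192 0.0364]
235 210 [0.6408 0.1795 0.0336]
290 230 [0.5916 0.0517 0.0443]
282 187 [0.6954 0.0727 0.0278]
297 263 [0.5173 0.0356 0.044 ]
400 260 [ 0.5273 -0.1979  0.0015]
278 294 [0.4491 0.0771 0.0434]
223 252 [0.5457 0.2077 0.0198]
273 170 [0.7408 0.0961 0.0132]
```

View pics/topcrop.png

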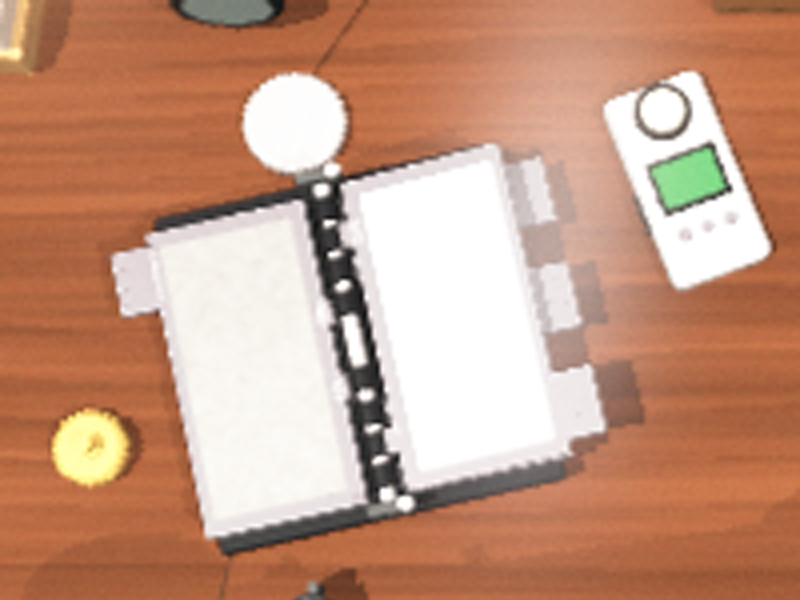

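View pics/topz.png

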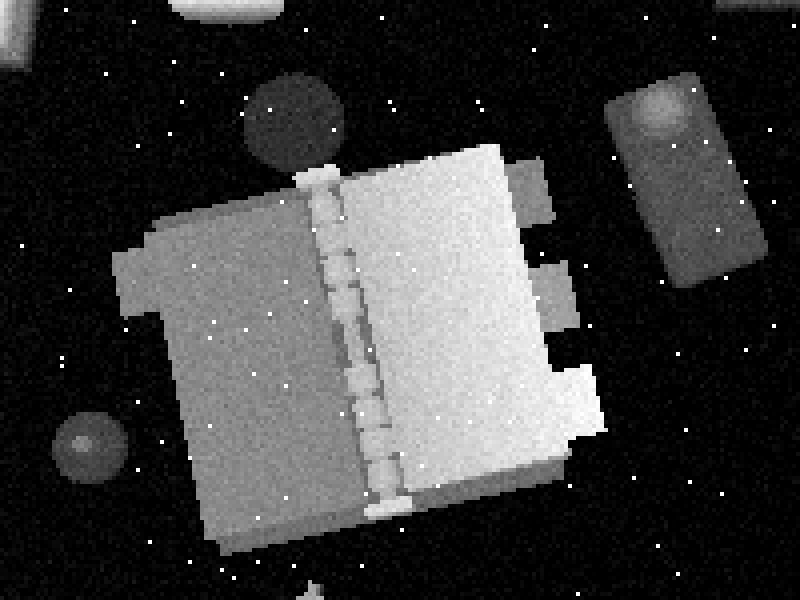

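View pics/scenecrop.png

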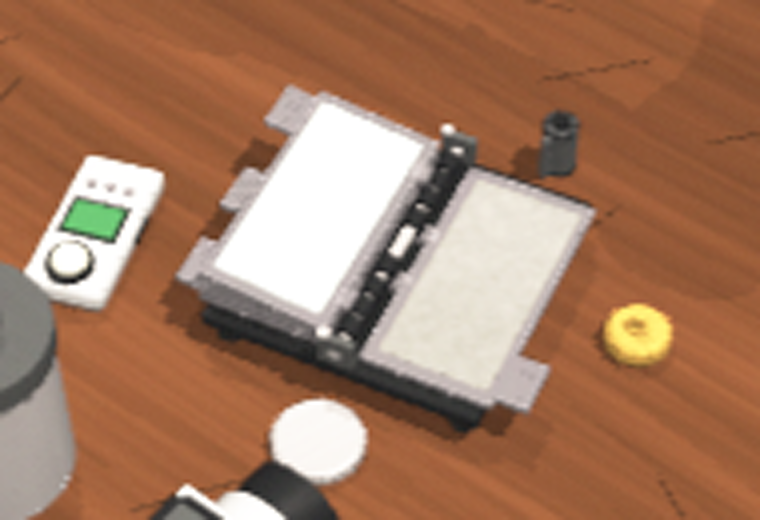

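```bash
python3 - <<'E'
from h import *
d=np.load("pics/top0.npy");c=calibration("top");W=world("top",d,c);f=K(c)
def ray(u,v,z):
    R=np.array(c["R"]);o=-R.T@c["t"];k=R.T@np.array([(u-c["cx"])/f,(v-c["cy"])/f,1]);return o+k*(z-o[2])/k[2]
A=ray(200+317.5/4,140+172/4,.054)
B=ray(200+388/4,140+505/4,.054)
print(A,B,np.linalg.norm(A-B)); 
yb=(B-A);yb[2]=0;yb/=np.linalg.norm(yb);M=(A+B)/2;xb=np.cross(yb,[0,0,1]);print("y",yb,"x",xb,"M",M,np.arctan2(xb[1],xb[0]))
# local coords
L=np.stack([(W-M)@xb,(W-M)@yb,W[...,2]],-1)
m=(L[...,0]<-.02)&(L[...,0]>-.095)&(abs(L[...,1])<.075)&(d>0)&(L[...,2]>.02)&(L[...,2]<.09)
a=np.c_[L[m][:,:2],np.ones(m.sum())];k=np.linalg.lstsq(a,L[m][:,2],rcond=None)[0];print("right plane",k)
m2=(L[...,0]>.02)&(L[...,0]<.095)&(abs(L[...,1])<.075)&(L[...,2]>.02)&(L[...,2]<.05)
a=np.c_[L[m2][:,:2],np.ones(m2.sum())];print("left",np.linalg.lstsq(a,L[m2][:,2],rcond=None)[0])
for n,b in dict(tab=(-.16,-.107,.03,.1,.05,.08),tabmid=(-.16,-.109,-.04,.04,.025,.05),tabfar=(-.16,-.109,-.1,-.03,.02,.05),ltab=(.109,.16,-.1,-.03,.02,.05),leafR=(-.16,-.01,-.13,.13,.043,.08),leafL=(.02,.16,-.13,.13,.031,.045)).items():
    q=L[(L[...,0]>b[0])&(L[...,0]<b[1])&(L[...,1]>b[2])&(L[...,1]<b[3])&(L[...,2]>b[4])&(L[...,2]<b[5])]
    print(n,len(q),np.percentile(q,[1,50,99],axis=0).round(4).tolist())
def blob(n,u0,u1,v0,v1,z0,z1=.08):
    w=W[v0:v1,u0:u1].reshape(-1,3);q=w[(w[:,2]>z0)&(w[:,2]<z1)];print(n,len(q),q.mean(0).round(3),np.percentile(q,[3,97],axis=0).round(3).tolist())
blob("meter",350,395,155,215,.01);blob("cass",270,290,284,303,.01);blob("knob",210,235,240,265,.01);blob("capa",258,290,155,184,.006);blob("reel",108,155,175,222,.02)
E
```

```text
[0.69770044 0.07565376 0.054     ] [0.50920797 0.03471705 0.054     ] 0.19288656482687358
y [-0.9772193  -0.21223205  0.        ] x [-0.21223205  0.9772193   0.        ] M [0.6034542  0.05518541 0.054     ] 1.7846548102019917
right plane [-0.12451381 -0.00045161  0.04675272]
left [ 0.00353808 -0.00132636  0.03434306]
tab 138 [[-0.1244, 0.0445, 0.0554], [-0.1157, 0.0629, 0.0613], [-0.1072, 0.0815, 0.065]]
tabmid 124 [[-0.1253, -0.0201, 0.0359], [-0.1173, -0.0009, 0.04], [-0.1094, 0.0179, 0.0449]]
tabfar 115 [[-0.125, -0.0839, 0.0295], [-0.1174, -0.0647, 0.034], [-0.1094, -0.0463, 0.0379]]
ltab 139 [[0.1093, -0.082, 0.0294], [0.119, -0.0634, 0.0343], [0.1283, -0.0452, 0.0389]]
leafR 3474 [[-0.12, -0.0885, 0.045], [-0.0592, 0.006, 0.0541], [-0.011, 0.0878, 0.0627]]
leafL 3025 [[0.0209, -0.0881, 0.0312], [0.0654, -0.0036, 0.0346], [0.1237, 0.0889, 0.0392]]
meter 1309 [ 0.701 -0.133  0.021] [[0.648, -0.17, 0.014], [0.755, -0.097, 0.034]]
cass 134 [0.451 0.079 0.04 ] [[0.438, 0.068, 0.015], [0.467, 0.091, 0.048]]
knob 274 [0.547 0.211 0.018] [[0.53, 0.193, 0.012], [0.565, 0.23, 0.031]]
capa 527 [0.739 0.095 0.014] [[0.7, 0.068, 0.007], [0.767, 0.122, 0.054]]
reel 1253 [0.674 0.423 0.042] [[0.634, 0.383, 0.038], [0.714, 0.463, 0.046]]
```

```bash
cat >> h.py <<'E'
from scipy.spatial.transform import Rotation as Ro, Slerp
xb=np.array([-.21223205,.9772193,0]);yb=np.array([-.9772193,-.21223205,0]);M=np.array([.6034542,.05518541,0])
zb=np.array([0,0,1.])
def b2w(x,y,z): return M+x*xb+y*yb+z*zb
def w2b(p): q=np.array(p)-M; return np.array([q@xb,q@yb,q[2]])
def rot(a): # a rad below horizontal
    z=xb*np.cos(a)-zb*np.sin(a); y=-yb; return Ro.from_matrix(np.c_[np.cross(y,z),y,z])
def rows(wps,grip):
    s=observe();R0=Ro.from_quat(s["ee_rot"]);p0=np.array(s["eef_pos"]);out=[]
    for p,R in wps:
        t=R0.inv().apply(np.array(p)-p0)*100; w=(R0.inv()*R).as_rotvec()
        out.append(" ".join(f"{v:.2f}" for v in t)+" "+" ".join(f"{v:.3f}" for v in w)+f" {grip:g}")
    print("; ".join(out))
def path(p1,R1,n):
    s=observe();R0=Ro.from_quat(s["ee_rot"]);p0=np.array(s["eef_pos"]);S=Slerp([0,1],Ro.concatenate([R0,R1]))
    return [(p0+(np.array(p1)-p0)*k,S(k)) for k in np.arange(1,n+1)/n]
def stat():
    s=observe();R=Ro.from_quat(s["ee_rot"]).as_matrix();print("t",round(float(s["time"]),2),"book",w2b(s["eef_pos"]).round(4),"w",np.round(s["eef_pos"],3),"F",np.round(s["ft_force"],2),"g",round(float(s["grip_width"]),4),"j",np.round(s["joints"],2));print("z_book",(R[:,2]@np.c_[xb,yb,zb]).round(3),"ang",np.degrees(np.arctan2(-R[2,2],R[:,2]@xb)).round(1), "y.yb",(R[:,1]@yb).round(3))
E
python3 - <<'E'
from h import *
stat();rows(path([.42,-.33,.33],rot(np.radians(75)),10)[:8],0)
E
```

```text
t 0.1 book [-0.5476  0.5422  0.2306] w [ 0.19  -0.595  0.231] F [ 1.06 -0.4  -0.54] g 0.0854 j [ 1.16  0.44  0.02  1.57 -0.01  1.13 -0.08]
z_book [ 0.001  0.    -1.   ] ang 89.9 y.yb -0.095
3.00 -1.83 -0.99 0.019 0.021 -0.147 0; 6.00 -3.65 -1.98 0.038 0.042 -0.293 0; 9.00 -5.48 -2.97 0.058 0.063 -0.440 0; 11.99 -7.31 -3.97 0.077 0.085 -0.587 0; 14.99 -9.13 -4.96 0.096 0.106 -0.733 0; 17.99 -10.96 -5.95 0.115 0.127 -0.880 0; 20.99 -12.79 -6.94 0.134 0.148 -1.027 0; 23.99 -14.61 -7.93 0.154 0.169 -1.174 0
```

Call:
carry_out:
  deltas: "3 -1.8 -1 0.02 0.02 -0.15 0; 6 -3.6 -2 0.04 0.04 -0.3 0; 9 -5.5 -3 0.06 0.06 -0.44 0; 12 -7.3 -4 0.08 0.085 -0.59 0; 15 -9.1 -5 0.1 0.11 -0.73 0; 18 -11 -6 0.115 0.13 -0.88 0; 21 -12.8 -7 0.13 0.15 -1.03 0; 24 -14.6 -8 0.15 0.17 -1.17 0"
  newtons: 20

```text
time: 1.1
eef_pos: [0.3744, -0.3822, 0.3109]
ee_rot: [0.732, 0.673, 0.069, -0.083]
ft_force: [0.2, -0.2, 0.1]
grip_width: 0.0001
```

```bash
python3 - <<'E'
from h import *
stat();rows(path(b2w(-.26,.064,.2),rot(np.radians(45)),8),0)
E
```

```text
t 1.1 book [-0.3788  0.3166  0.3109] w [ 0.374 -0.382  0.311] F [ 0.21 -0.25  0.09] g 0.0001 j [ 1.03  0.37 -0.33  1.52 -0.04  1.43  0.63]
z_book [ 0.212 -0.034 -0.977] ang 77.8 y.yb -0.957
2.00 2.63 1.78 0.015 0.070 -0.034 0; 4.01 5.26 3.55 0.029 0.141 -0.069 0; 6.01 7.90 5.33 0.044 0.211 -0.103 0; 8.01 10.53 7.10 0.058 0.281 -0.138 0; 10.02 13.16 8.88 0.073 0.352 -0.172 0; 12.02 15.79 10.66 0.087 0.422 -0.207 0; 14.03 18.43 12.43 0.102 0.492 -0.241 0; 16.03 21.06 14.21 0.117 0.563 -0.275 0
```

Call:
carry_out:
  deltas: "2 2.6 1.8 0.015 0.07 -0.035 0; 4 5.3 3.6 0.03 0.14 -0.07 0; 6 7.9 5.3 0.045 0.21 -0.1 0; 8 10.5 7.1 0.06 0.28 -0.14 0; 10 13.2 8.9 0.07 0.35 -0.17 0; 12 15.8 10.7 0.09 0.42 -0.21 0; 14 18.4 12.4 0.1 0.49 -0.24 0; 16 21 14.2 0.12 0.56 -0.275 0"

```text
time: 2.1
eef_pos: [0.596, -0.2125, 0.1991]
ee_rot: [0.58, 0.719, 0.239, -0.299]
ft_force: [0.3, -0.5, -0.2]
grip_width: 0.0002
```

```bash
python3 - <<'E'
from h import *
a=np.radians(30)
stat();z=np.array([np.cos(a),-np.sin(a)]);q=np.array([-.1195,.0365])-.07*z
print(q);rows(path(b2w(q[0],.064,q[1]),rot(a),8),0)
for n in("top","wrist","scene"):
    p,d=camera(n);cv2.imwrite(f"pics/{n}1.png",p);np.save(f"pics/{n}1.npy",d)
E
```

```text
t 2.1 book [-0.26    0.0641  0.1991] w [ 0.596 -0.212  0.199] F [ 0.29 -0.49 -0.18] g 0.0002 j [ 0.78  0.89 -0.48  1.15 -0.26  1.64  0.63]
z_book [ 0.707  0.004 -0.707] ang 45.0 y.yb -1.0
[-0.18012178  0.0715    ]
-0.42 0.01 1.83 -0.000 0.033 -0.000 0; -0.85 0.02 3.67 -0.001 0.065 -0.000 0; -1.27 0.03 5.50 -0.001 0.098 -0.001 0; -1.69 0.03 7.34 -0.002 0.131 -0.001 0; -2.11 0.04 9.17 -0.002 0.163 -0.001 0; -2.54 0.05 11.00 -0.003 0.196 -0.001 0; -2.96 0.06 12.84 -0.003 0.229 -0.002 0; -3.38 0.07 14.67 -0.004 0.262 -0.002 0
```

View pics/wrist1.png

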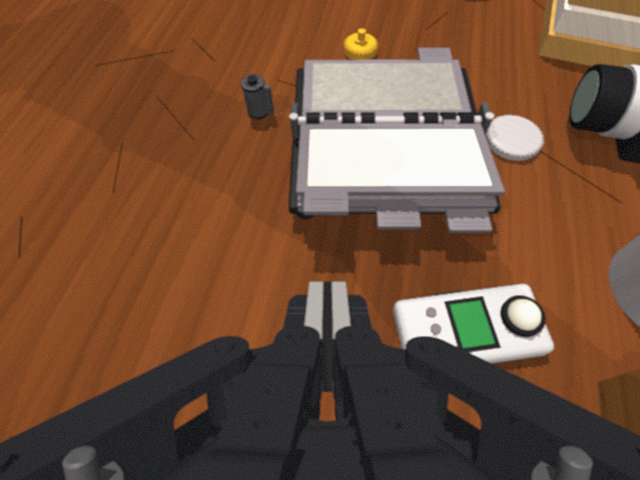

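View pics/scene1.png

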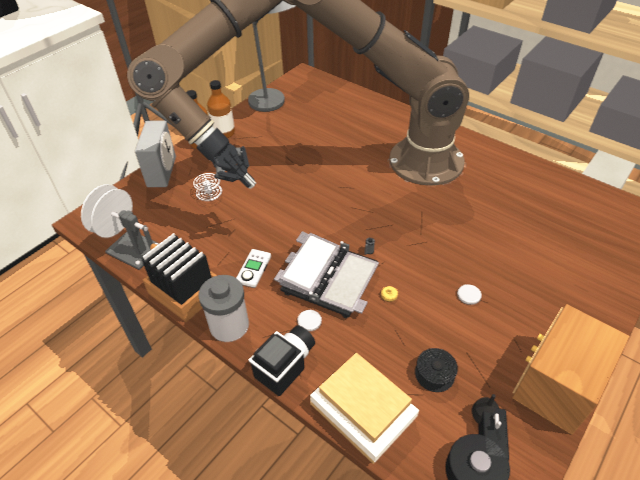

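The wrist view shows the top leaf's tab at about (327,202), lined up with the closed fingertips at about (327,283). The scene view shows the arm clear of everything. Next I'll go to the insertion line at 35°.

```bash
python3 - <<'E'
from h import *
a=np.radians(35)
rows(path(b2w(-.1776,.064,.074),rot(a),8),0)
E
```

```text
-0.38 0.02 1.80 -0.001 0.022 -0.000 0; -0.76 0.03 3.60 -0.002 0.043 -0.001 0; -1.14 0.05 5.41 -0.003 0.065 -0.001 0; -1.52 0.06 7.21 -0.003 0.086 -0.001 0; -1.90 0.08 9.01 -0.004 0.108 -0.001 0; -2.28 0.09 10.81 -0.005 0.129 -0.002 0; -2.66 0.11 12.61 -0.006 0.151 -0.002 0; -3.03 0.12 14.42 -0.007 0.172 -0.002 0
```

Call:
carry_out:
  deltas: "-0.4 0 1.8 0 0.02 0 0; -0.8 0 3.6 0 0.04 0 0; -1.1 0.05 5.4 0 0.065 0 0; -1.5 0.05 7.2 0 0.085 0 0; -1.9 0.1 9 0 0.11 0 0; -2.3 0.1 10.8 0 0.13 0 0; -2.7 0.1 12.6 0 0.15 0 0; -3 0.1 14.4 -0.005 0.175 0 0"

```text
time: 3.25
eef_pos: [0.5783, -0.1311, 0.0734]
ee_rot: [0.557, 0.689, 0.29, -0.362]
ft_force: [-0.0, 0.0, 0.6]
grip_width: 0.0
```

```bash
python3 - <<'E'
from h import *
stat()
for n in("top","wrist","scene"):
    p,d=camera(n);cv2.imwrite(f"pics/{n}2.png",p);np.save(f"pics/{n}2.npy",d)
cv2.imwrite("pics/s2c.png",cv2.resize(cv2.imread("pics/scene2.png")[190:340,180:400],None,fx=3.6,fy=3.6))
a=np.radians(35)
rows(path(b2w(-.1203,.064,.034),rot(a),8),0)
E
```

```text
t 3.25 book [-0.1767  0.0641  0.0734] w [ 0.578 -0.131  0.073] F [-0.02  0.    0.62] g 0.0 j [ 0.79  1.05 -0.52  1.33 -0.32  1.44  0.72]
z_book [ 0.822  0.002 -0.57 ] ang 34.8 y.yb -1.0
-0.00 0.01 0.86 -0.000 -0.001 -0.000 0; -0.00 0.03 1.72 -0.001 -0.001 -0.001 0; -0.00 0.04 2.58 -0.001 -0.002 -0.001 0; -0.00 0.05 3.44 -0.001 -0.002 -0.002 0; -0.01 0.07 4.30 -0.002 -0.003 -0.002 0; -0.01 0.08 5.16 -0.002 -0.004 -0.003 0; -0.01 0.09 6.02 -0.003 -0.004 -0.003 0; -0.01 0.10 6.88 -0.003 -0.005 -0.004 0
```

View pics/wrist2.png

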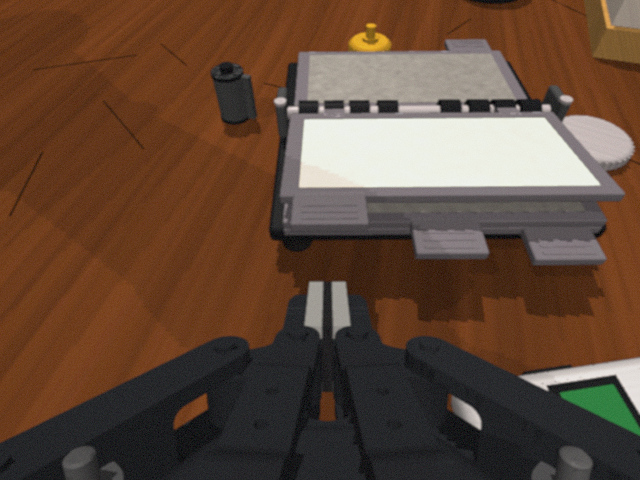

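View pics/s2c.png

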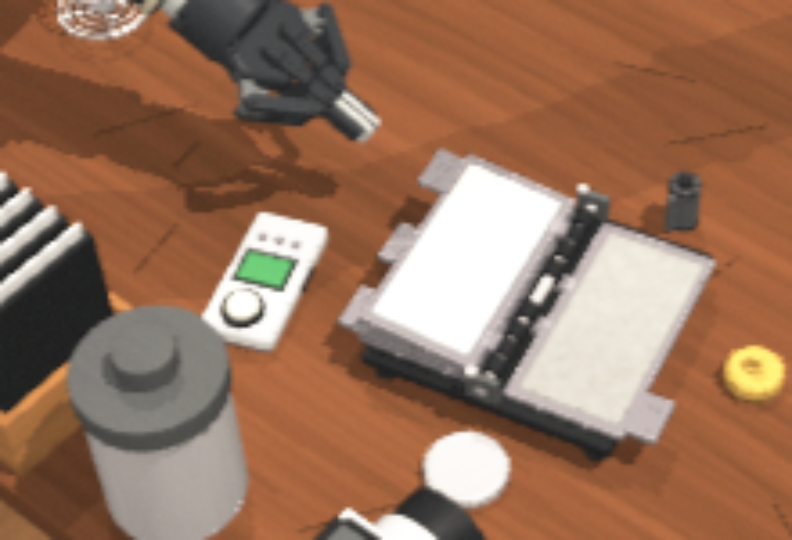

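Pictures from before the cut-off: in the wrist view the tab is at (328,207), straight ahead of the fingertips at (328,283). In the scene crop the fingertip is at (370,125) and nothing is touching. Next I'll slide it under the tab along the tool's z axis.

Call:
carry_out:
  deltas: "-0.1 0 0.9 0 0 0 0; -0.1 0 1.7 0 0 0 0; -0.1 0 2.6 0 0 0 0; -0.1 0.05 3.4 0 0 0 0; -0.1 0.05 4.3 0 0 0 0; -0.1 0.1 5.2 0 0 0 0; -0.1 0.1 6 0 0 0 0; -0.1 0.1 6.7 0 0 0 0"

```text
time: 4.4
eef_pos: [0.5667, -0.0774, 0.034]
ee_rot: [0.557, 0.689, 0.29, -0.363]
ft_force: [0.5, -0.1, 0.2]
grip_width: 0.0001
```

```bash
python3 - <<'E'
from h import *
stat()
for n in("wrist","scene"):
    p,d=camera(n);cv2.imwrite(f"pics/{n}3.png",p)
cv2.imwrite("pics/s3c.png",cv2.resize(cv2.imread("pics/scene3.png")[190:340,200:400],None,fx=4,fy=4))
E
```

```text
t 4.4 book [-0.1218  0.0641  0.034 ] w [ 0.567 -0.077  0.034] F [ 0.53 -0.14  0.16] g 0.0001 j [ 0.76  1.06 -0.53  1.45 -0.33  1.3   0.74]
z_book [ 0.822  0.003 -0.569] ang 34.7 y.yb -1.0
```

View pics/wrist3.png

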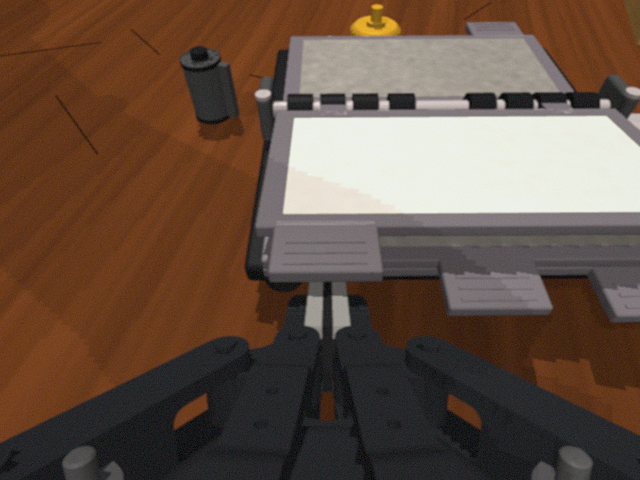

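View pics/s3c.png

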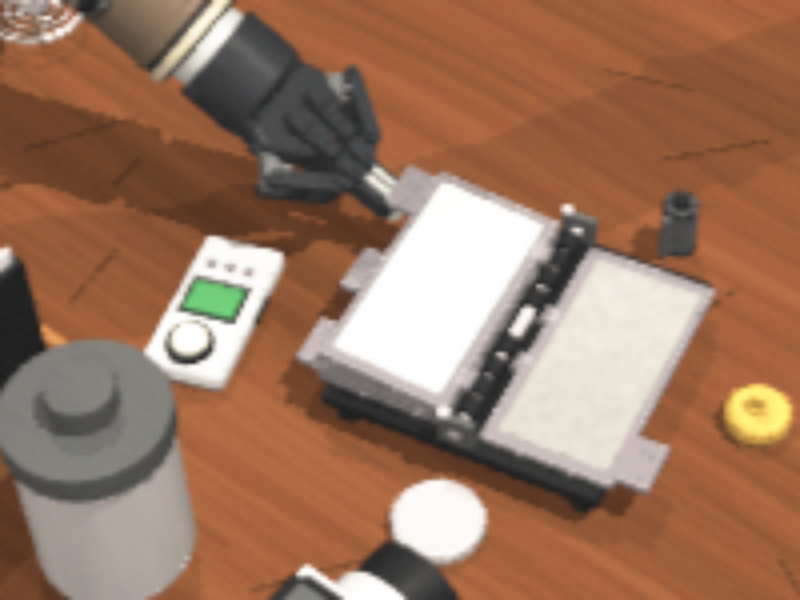

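The fingertip is now under the tab: in the wrist view it disappears beneath the tab at (327,280), with no contact force. Next I'll plan the arc.

```bash
cat >> h.py <<'E'
def pose(th,off=0.0):
    a0=np.radians(35); a=a0 if th<a0 else a0+(th-a0)*np.radians(55)/(np.pi-a0)
    u=np.array([np.sin(a),np.cos(a)]);z=np.array([np.cos(a),-np.sin(a)])
    if th<a: C=np.array([-np.cos(th),np.sin(th)])*.127+[0,.04]+z*.012
    else: C=np.array([-np.cos(th),np.sin(th)])*.115+[0,.04]
    T=C-.011*u
    return b2w(T[0],.064,T[1]),rot(a)
E
cat > sw.py <<'E'
import sys;from h import *
stat();t0,t1=map(float,sys.argv[1:3]);n=8
rows([pose(t) for t in np.linspace(t0,t1,n+1)[1:]],0)
E
python3 sw.py 0.1 0.74
```

```text
t 4.5 book [-0.1213  0.0643  0.034 ] w [ 0.566 -0.077  0.034] F [ 0.08  1.01 -0.29] g -0.0001 j [ 0.76  1.06 -0.53  1.45 -0.33  1.3   0.74]
z_book [ 0.822  0.004 -0.569] ang 34.7 y.yb -1.0
1.05 0.03 -0.74 -0.004 -0.006 -0.004 0; 1.99 0.02 -1.12 -0.004 -0.006 -0.004 0; 2.96 0.02 -1.43 -0.004 -0.006 -0.004 0; 3.95 0.01 -1.65 -0.004 -0.006 -0.004 0; 4.96 0.01 -1.80 -0.004 -0.006 -0.004 0; 5.97 0.00 -1.87 -0.004 -0.006 -0.004 0; 6.93 -0.00 -1.87 -0.004 -0.024 -0.003 0; 7.85 -0.00 -1.82 -0.004 -0.055 -0.003 0
```

Call:
carry_out:
  deltas: "1 0 -0.7 0 0 0 0; 2 0 -1.1 0 0 0 0; 2.95 0 -1.4 0 0 0 0; 3.95 0 -1.65 0 0 0 0; 4.95 0 -1.8 0 0 0 0; 5.95 0 -1.85 0 0 0 0; 6.9 0 -1.85 0 -0.02 0 0; 7.8 0 -1.8 0 -0.05 0 0"

```text
time: 5.5
eef_pos: [0.5603, -0.0477, 0.1087]
ee_rot: [0.564, 0.698, 0.275, -0.345]
ft_force: [-1.1, -1.1, -1.5]
grip_width: -0.0001
```

```bash
python3 - <<'E'
from h import *
p,d=camera("wrist");cv2.imwrite("pics/wrist4.png",p)
p,d=camera("scene");cv2.imwrite("pics/s4c.png",cv2.resize(p[190:340,200:400],None,fx=4,fy=4))
E
python3 sw.py .74 1.3
```

```text
t 5.6 book [-0.09    0.0633  0.1105] w [ 0.561 -0.046  0.11 ] F [-0.79 -0.06 -0.24] g -0.0002 j [ 0.74  0.91 -0.56  1.53 -0.36  1.29  0.67]
z_book [ 0.792  0.005 -0.61 ] ang 37.6 y.yb -1.0
0.57 -0.07 0.03 -0.005 -0.030 0.000 0; 1.36 -0.07 0.15 -0.005 -0.056 0.000 0; 2.14 -0.06 0.33 -0.005 -0.083 0.000 0; 2.90 -0.06 0.56 -0.005 -0.110 0.000 0; 3.65 -0.06 0.84 -0.005 -0.136 0.000 0; 4.37 -0.06 1.18 -0.005 -0.163 0.000 0; 5.07 -0.06 1.56 -0.005 -0.189 0.001 0; 5.73 -0.06 1.99 -0.005 -0.216 0.001 0
```

View pics/wrist4.png

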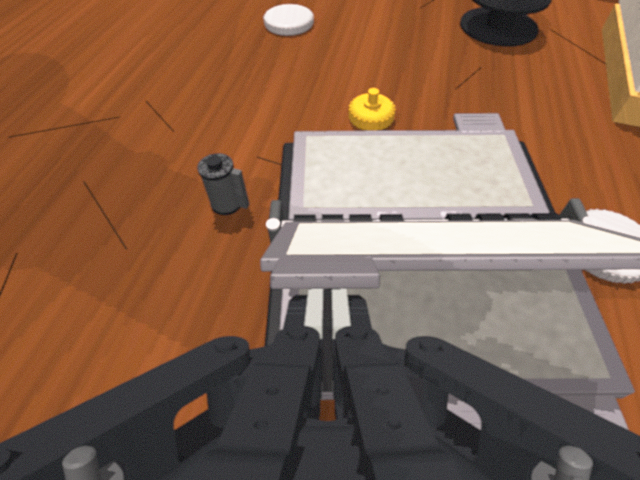

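View pics/s4c.png

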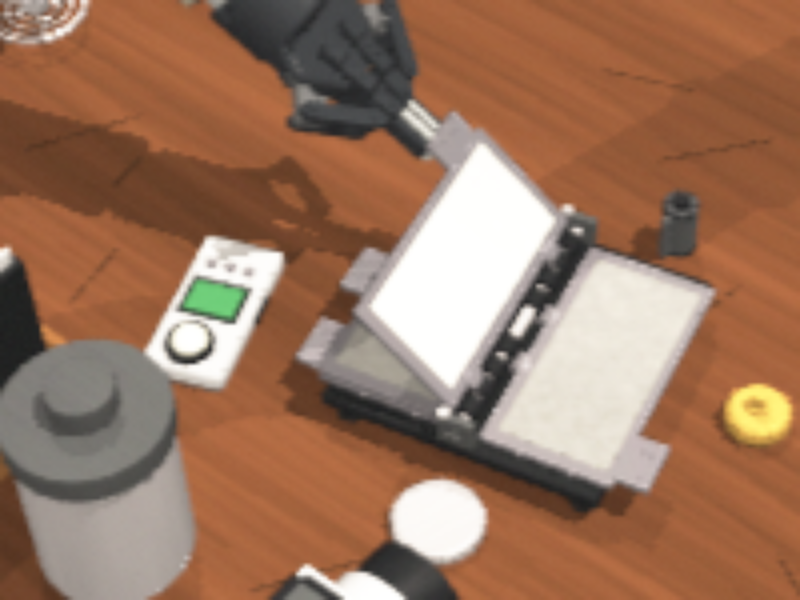

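Only the top leaf is rising, to about 40°. The fingertip is under its tab at (327,285) in the wrist view, and the book hasn't moved. I'll carry on.

Call:
carry_out:
  deltas: "0.6 -0.05 0 0 -0.03 0 0; 1.4 -0.05 0.15 0 -0.055 0 0; 2.1 -0.05 0.3 0 -0.08 0 0; 2.9 -0.05 0.55 0 -0.11 0 0; 3.6 -0.05 0.85 -0.005 -0.135 0 0; 4.4 -0.05 1.2 -0.005 -0.16 0 0; 5.1 -0.05 1.55 -0.005 -0.19 0 0; 5.7 -0.05 2 -0.005 -0.215 0 0"

```text
time: 6.6
eef_pos: [0.5492, 0.0039, 0.1438]
ee_rot: [0.59, 0.732, 0.215, -0.266]
ft_force: [0.1, -0.4, 0.8]
grip_width: 0.0001
```

```bash
python3 sw.py 1.3 1.86
```

```text
t 6.6 book [-0.0386  0.0639  0.1438] w [0.549 0.004 0.144] F [ 0.08 -0.39  0.84] g 0.0001 j [ 0.64  0.71 -0.56  1.67 -0.33  1.14  0.54]
z_book [ 0.642 -0.    -0.766] ang 50.0 y.yb -1.0
0.67 -0.01 0.30 0.000 -0.026 0.001 0; 1.37 -0.01 0.68 0.000 -0.052 0.001 0; 2.03 -0.01 1.11 0.000 -0.079 0.001 0; 2.67 -0.01 1.58 0.000 -0.105 0.001 0; 3.26 -0.01 2.09 0.000 -0.132 0.001 0; 3.82 -0.01 2.65 0.001 -0.158 0.001 0; 4.34 -0.01 3.24 0.001 -0.185 0.001 0; 4.81 -0.01 3.87 0.001 -0.212 0.001 0
```

Call:
carry_out:
  deltas: "0.7 0 0.3 0 -0.025 0 0; 1.4 0 0.7 0 -0.05 0 0; 2 0 1.1 0 -0.08 0 0; 2.7 0 1.6 0 -0.105 0 0; 3.3 0 2.1 0 -0.13 0 0; 3.8 0 2.65 0 -0.16 0 0; 4.3 0 3.25 0 -0.185 0 0; 4.8 0 3.9 0 -0.21 0 0"

```text
time: 7.6
eef_pos: [0.536, 0.0649, 0.1447]
ee_rot: [0.609, 0.756, 0.151, -0.187]
ft_force: [-0.1, 0.0, 0.5]
grip_width: 0.0002
```

```bash
python3 - <<'E'
from h import *
p,d=camera("scene");cv2.imwrite("pics/s5c.png",cv2.resize(p[190:340,200:400],None,fx=4,fy=4))
E
python3 sw.py 1.86 2.42
```

```text
t 7.65 book [0.0259 0.064  0.1451] w [0.535 0.067 0.145] F [-0.73  1.1   0.8 ] g -0.0005 j [ 0.45  0.56 -0.53  1.79 -0.25  0.96  0.35]
z_book [ 0.467  0.    -0.884] ang 62.2 y.yb -1.0
0.31 -0.00 0.42 -0.000 -0.026 0.003 0; 0.82 0.00 1.01 -0.000 -0.053 0.003 0; 1.29 0.00 1.64 0.000 -0.080 0.003 0; 1.71 0.00 2.29 0.000 -0.106 0.003 0; 2.09 0.01 2.98 0.000 -0.133 0.003 0; 2.42 0.01 3.69 0.000 -0.159 0.003 0; 2.69 0.01 4.42 0.000 -0.186 0.003 0; 2.91 0.01 5.16 0.000 -0.212 0.003 0
```

View pics/s5c.png

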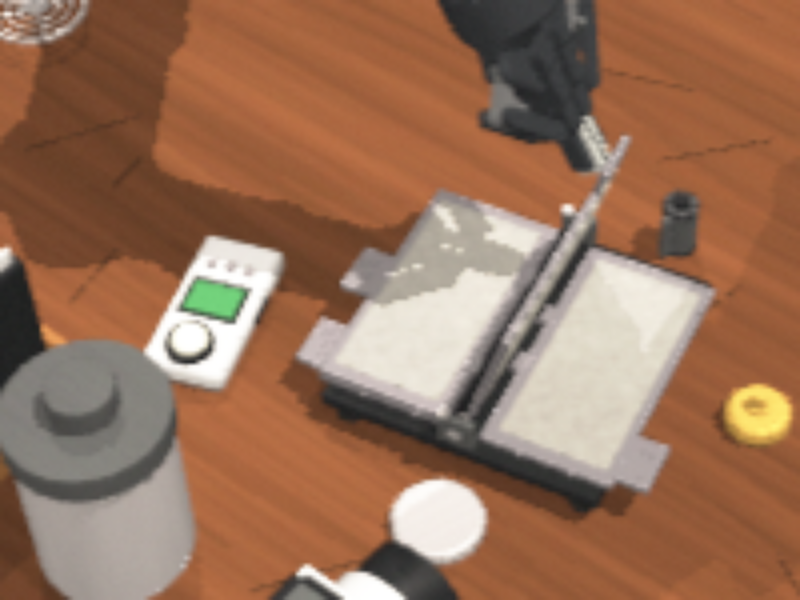

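The leaf is past upright, the fingertip is still on its tab at (600,155), and the other leaves are lying flat.

Call:
carry_out:
  deltas: "0.3 0 0.4 0 -0.025 0 0; 0.8 0 1 0 -0.055 0 0; 1.3 0 1.6 0 -0.08 0 0; 1.7 0 2.3 0 -0.105 0 0; 2.1 0 3 0 -0.13 0 0; 2.4 0 3.7 0 -0.16 0 0; 2.7 0 4.4 0 -0.185 0 0; 2.9 0 5.2 0 -0.21 0 0"

```text
time: 8.65
eef_pos: [0.5246, 0.1162, 0.1123]
ee_rot: [0.62, 0.772, 0.086, -0.106]
ft_force: [-0.2, 0.5, 0.0]
grip_width: -0.0002
```

```bash
python3 sw.py 2.42 2.9
```

```text
t 8.65 book [0.0763 0.0641 0.1123] w [0.525 0.116 0.112] F [-0.23  0.49  0.01] g -0.0002 j [ 0.19  0.5  -0.44  1.89 -0.1   0.8   0.08]
z_book [ 0.271 -0.001 -0.963] ang 74.3 y.yb -1.0
0.24 0.01 0.52 0.001 -0.024 0.003 0; 0.48 0.01 1.15 0.001 -0.046 0.003 0; 0.69 0.01 1.78 0.001 -0.069 0.003 0; 0.85 0.01 2.43 0.001 -0.092 0.003 0; 0.98 0.01 3.08 0.001 -0.115 0.003 0; 1.06 0.01 3.74 0.001 -0.137 0.003 0; 1.10 0.01 4.40 0.001 -0.160 0.003 0; 1.11 0.01 5.07 0.001 -0.183 0.003 0
```

Call:
carry_out:
  deltas: "0.25 0 0.5 0 -0.025 0 0; 0.5 0 1.15 0 -0.045 0 0; 0.7 0 1.8 0 -0.07 0 0; 0.85 0 2.4 0 -0.09 0 0; 1 0 3.1 0 -0.115 0 0; 1.05 0 3.7 0 -0.135 0 0; 1.1 0 4.4 0 -0.16 0 0; 1.1 0 5.05 0 -0.18 0 0"

```text
time: 9.65
eef_pos: [0.5195, 0.1401, 0.0663]
ee_rot: [0.626, 0.779, 0.03, -0.036]
ft_force: [0.4, 0.3, -0.4]
grip_width: 0.0002
```

```bash
python3 - <<'E'
from h import *
p,d=camera("scene");cv2.imwrite("pics/s6c.png",cv2.resize(p[190:340,200:400],None,fx=4,fy=4))
E
python3 sw.py 2.9 3.14
```

```text
t 9.7 book [0.1017 0.0645 0.0657] w [0.519 0.141 0.066] F [ 0.73  2.01 -0.57] g -0.0001 j [-0.08  0.52 -0.3   1.95  0.09  0.69 -0.19]
z_book [ 0.093 -0.    -0.996] ang 84.7 y.yb -1.0
-0.04 0.05 0.24 0.000 -0.013 0.005 0; -0.01 0.05 0.57 0.001 -0.024 0.005 0; 0.02 0.05 0.91 0.001 -0.036 0.005 0; 0.03 0.05 1.24 0.001 -0.047 0.005 0; 0.04 0.05 1.57 0.001 -0.058 0.005 0; 0.03 0.05 1.90 0.001 -0.070 0.005 0; 0.02 0.05 2.24 0.001 -0.081 0.005 0; -0.01 0.05 2.57 0.001 -0.092 0.005 0
```

View pics/s6c.png

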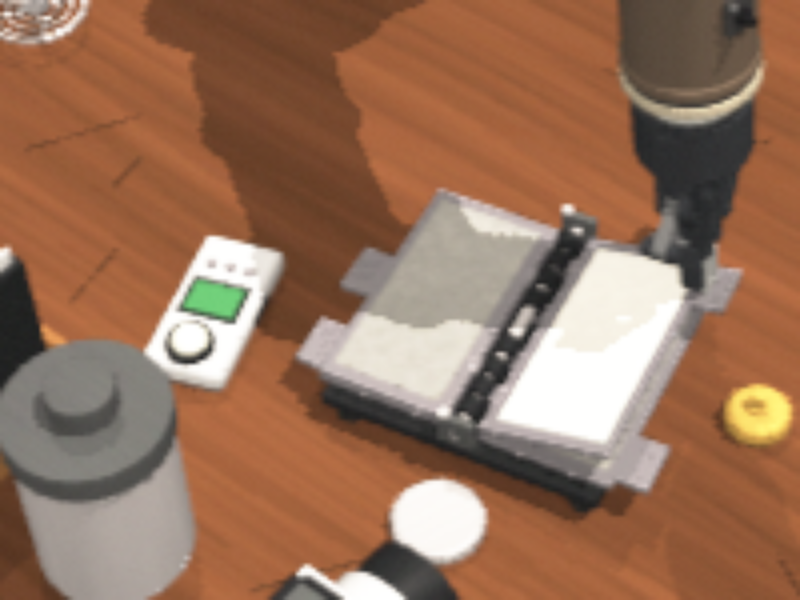

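The leaf is nearly down on the left pile, and the finger is at the tab's root at (695,280). Next I'll lay it down slowly.

Call:
carry_out:
  deltas: "0 0 0.25 0 -0.01 0 0; 0 0 0.55 0 -0.025 0 0; 0 0 0.9 0 -0.035 0 0; 0 0 1.2 0 -0.045 0 0; 0 0 1.5 0 -0.06 0 0; 0 0 1.8 0 -0.07 0 0; 0 0 2.1 0 -0.08 0 0; 0 0 2.3 0 -0.085 0 0"

```text
time: 10.7
eef_pos: [0.5183, 0.143, 0.0426]
ee_rot: [0.626, 0.78, 0.003, -0.003]
ft_force: [-0.6, -0.3, -0.1]
grip_width: -0.0
```

```bash
python3 -c "
from h import *
stat()"
```

```text
t 10.7 book [0.1039 0.0645 0.0426] w [0.518 0.143 0.043] F [-0.57 -0.31 -0.08] g -0.0 j [-0.2   0.54 -0.23  1.96  0.18  0.65 -0.32]
z_book [ 0.008 -0.001 -1.   ] ang 89.6 y.yb -1.0
```

Call:
carry_out:
  deltas: "0 0 0.1 0 0 0 0; 0 0 0.2 0 0 0 0; 0 0 0.25 0 0 0 0; 0 0 0.25 0 0 0 0"

```text
time: 11.2
eef_pos: [0.5183, 0.1429, 0.0401]
ee_rot: [0.626, 0.78, 0.003, -0.003]
ft_force: [-0.4, 0.3, 0.0]
grip_width: 0.0001
```

```bash
python3 -c "
from h import *
stat()"
```

```text
t 11.2 book [0.1038 0.0646 0.0401] w [0.518 0.143 0.04 ] F [-0.39  0.29  0.01] g 0.0001 j [-0.2   0.55 -0.22  1.97  0.18  0.65 -0.32]
z_book [ 0.008 -0.001 -1.   ] ang 89.6 y.yb -1.0
```

Call:
carry_out:
  deltas: "0 0 0.05 0 0 0 0; 0 0 0.1 0 0 0 0; 0 0 0.1 0 0 0 0"

```text
time: 11.58
eef_pos: [0.5184, 0.143, 0.0397]
ee_rot: [0.626, 0.78, 0.003, -0.003]
ft_force: [-2.6, -1.0, 9.1]
grip_width: 0.0004
```

```bash
python3 - <<'E'
from h import *
stat()
for n in("wrist","scene"):
    p,d=camera(n);cv2.imwrite(f"pics/{n}7.png",p)
    if n=="scene":cv2.imwrite("pics/s7c.png",cv2.resize(p[190:340,200:400],None,fx=4,fy=4))
E
```

```text
t 11.57 book [0.1038 0.0645 0.0397] w [0.518 0.143 0.04 ] F [-2.55 -1.01  9.05] g 0.0004 j [-0.2   0.55 -0.22  1.97  0.18  0.64 -0.32]
z_book [ 0.008 -0.001 -1.   ] ang 89.6 y.yb -1.0
```

View pics/s7c.png

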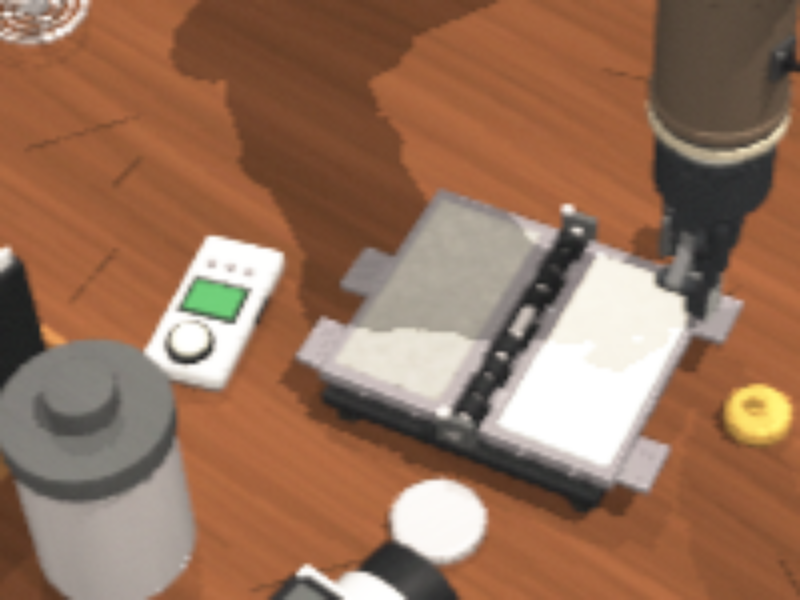

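View pics/wrist7.png

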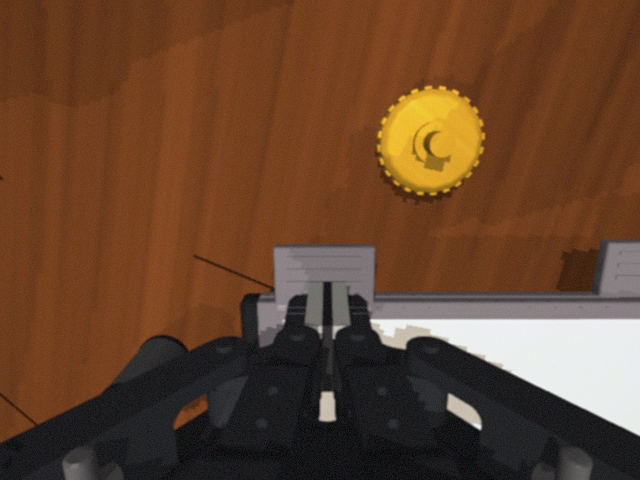

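The leaf is seated, with 9 N of reaction at z = 39.7 mm. Next I'll lift straight off.

Call:
carry_out:
  deltas: "0 0 -0.5 0 0 0 0; 0 0 -2 0 0 0 0; 0 0 -5 0 0 0 0; 0 0 -9 0 0 0 0; 0 0 -13 0 0 0 0; 0 0 -17 0 0 0 0; 0 3 -20 0 0 0 0; 0 3 -20 0 0 0 0"

```text
time: 12.68
eef_pos: [0.5505, 0.1486, 0.2431]
ee_rot: [0.626, 0.78, 0.005, -0.001]
ft_force: [-0.4, -0.8, -0.2]
grip_width: 0.0003
```

```bash
python3 - <<'E'
from h import *
stat();rows(path([.3,-.3,.3],rot(np.pi/2),8),0)
E
```

```text
t 12.68 book [0.1025 0.0319 0.2431] w [0.55  0.149 0.243] F [-0.42 -0.84 -0.2 ] g 0.0003 j [-0.16  0.35 -0.26  1.68  0.09  1.11 -0.23]
z_book [ 0.008 -0.007 -1.   ] ang 89.5 y.yb -1.0
-4.79 -4.26 -0.78 0.001 -0.001 0.000 0; -9.58 -8.53 -1.56 0.002 -0.002 0.001 0; -14.38 -12.79 -2.35 0.003 -0.003 0.001 0; -19.17 -17.05 -3.13 0.004 -0.004 0.002 0; -23.96 -21.32 -3.91 0.005 -0.005 0.002 0; -28.75 -25.58 -4.69 0.005 -0.006 0.003 0; -33.55 -29.84 -5.47 0.006 -0.007 0.003 0; -38.34 -34.11 -6.25 0.007 -0.008 0.004 0
```

Call:
carry_out:
  deltas: "-3 -3 -0.8 0 0 0 0; -7 -6 -1.6 0 0 0 0; -11 -10 -2.4 0 0 0 0; -15.5 -14 -3.1 0 0 0 0; -20 -18 -3.9 0 0 0 0; -24.5 -22 -4.7 0 0 0 0; -29 -26 -5.5 0 0 0 0; -29 -26 -5.5 0 0 0 0"

```text
time: 13.68
eef_pos: [0.3559, -0.1946, 0.294]
ee_rot: [0.629, 0.777, 0.005, -0.001]
ft_force: [-0.2, 1.0, 0.4]
grip_width: 0.0001
```

```bash
python3 - <<'E'
from h import *
stat();p,d=camera("top");cv2.imwrite("pics/top8.png",p);c=calibration("top");W=world("top",d,c)
L=np.stack([(W-M)@xb,(W-M)@yb,W[...,2]],-1)
for s in(-1,1):
    m=(s*L[...,0]>.02)&(s*L[...,0]<.095)&(abs(L[...,1])<.075)&(L[...,2]>.02)&(L[...,2]<.09)
    a=np.c_[L[m][:,:2],np.ones(m.sum())];print(s,m.sum(),np.linalg.lstsq(a,L[m][:,2],rcond=None)[0].round(4))
q=L[(L[...,0]>.109)&(L[...,0]<.16)&(L[...,1]>.03)&(L[...,1]<.1)&(L[...,2]>.025)&(L[...,2]<.08)];print("tab",len(q),np.median(q,axis=0))
def blob(n,u0,u1,v0,v1,z0,z1=.08):
    w=W[v0:v1,u0:u1].reshape(-1,3);q=w[(w[:,2]>z0)&(w[:,2]<z1)];print(n,len(q),q.mean(0).round(3))
blob("meter",350,395,155,215,.01);blob("cass",270,290,284,303,.01);blob("knob",210,235,240,265,.01);blob("capa",258,290,155,184,.006)
a=cv2.imread("pics/top0.png");print("blocks");cv2.imwrite("pics/cmp8.png",cv2.resize(np.hstack([a[140:310,200:400],p[140:310,200:400]]),None,fx=2,fy=2))
E
```

```text
t 13.68 book [-0.1915  0.2949  0.294 ] w [ 0.356 -0.195  0.294] F [-0.24  1.04  0.41] g 0.0001 j [ 0.39  0.02 -0.01  1.96 -0.01  1.16  0.59]
z_book [ 0.008 -0.007 -1.   ] ang 89.6 y.yb -1.0
-1 2163 [0.0012 0.0001 0.0405]
1 2165 [ 0.0028 -0.0009  0.0404]
tab 142 [0.1183534  0.06517204 0.04020452]
meter 1305 [ 0.701 -0.133  0.021]
cass 134 [0.451 0.079 0.04 ]
knob 268 [0.547 0.211 0.018]
capa 526 [0.739 0.095 0.014]
blocks
```

View pics/cmp8.png

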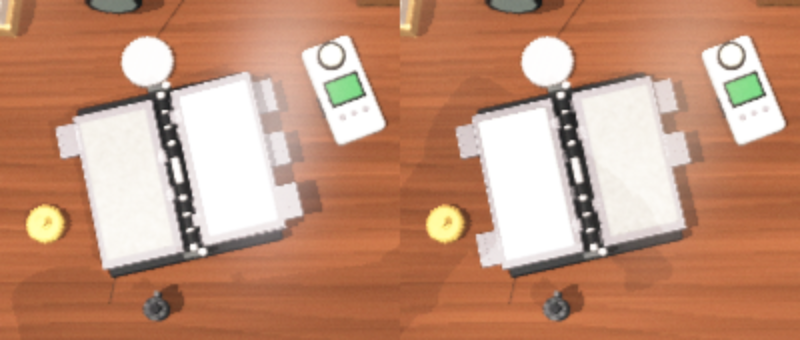

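View pics/top8.png

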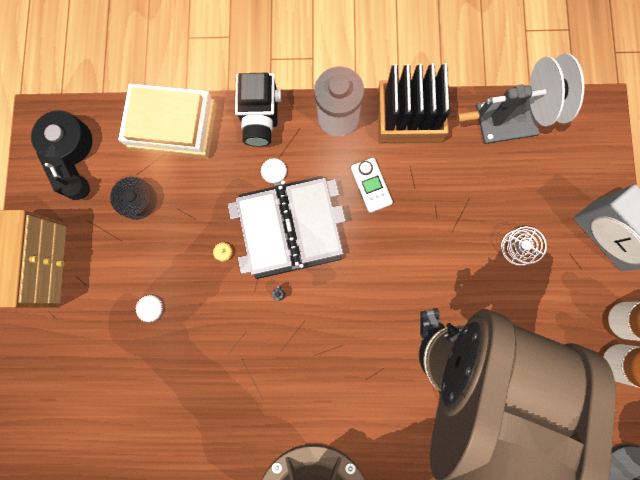

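The leaf lies flat on the left pile with its tab at (245,265), both piles read 40 mm, and everything else is where it was. The hand is clear, so I'll hand in.

```bash
python3 -c "
from station import r
print(r.hand_in())"
```

```text
the job is handed in; nothing more can be done
None
```

The top leaf is turned and lies flat on the left-hand pile, with the next card face up. The job was handed in at about 14 s of the 45 s allowed, and the hand-in gives no verdict.

**How it was done:** I put the closed fingertips under the thumb tab at about 35°. I then swung the leaf over the spine at roughly 0.5 rad/s, with wrist force readings of about 2 N or less at the checks. It was laid down until about 9 N showed it was seated, and then the hand was lifted clear.

**Last checks:**
- **Turned leaf:** the left pile measures 40 mm high with a slope of about 0.003 rad. The tab's height of 40.2 mm matches its flat rest.
- **Right pile:** it measures 40 mm high and is flat, so only the one leaf turned.
- **Book and bystanders:** the light meter, film cassette, tripod knob and far lens cap measured within 1 mm of where they were. I compared the book, the other cap, the film reel and the tank spool only by eye in the top view, and they looked unmoved.
- **Hand:** it is well away from everything, with only sensor noise (about 1 N) on the wrist.

None of the checks failed or disagreed.

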